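# Fit the keyed sanding spindle into its drive hub and hold it down

## Robot

A 7-joint arm with a two-finger parallel gripper is mounted at the origin on the work surface. World frame = base frame: x ahead of the robot, y to its left, z up, the work surface at z = 0. Lengths are in m, angles in rad, forces in N, time in s.
With the tool pointing down it reaches from about 0.425 to 0.925 m from the base axis. Payload 6.8 kg.
Tool frame: the origin (TCP) lies between the finger pads; the fingertips stand 17 mm ahead of it and the grasp point (between the pads) lies 2 mm behind it; z points along the fingers, y is the direction in which the jaws open and shut (so a half turn about z gives the same grasp; the last joint's range is limited). The gripper opens to 85 mm and grips with 20 to 120 N. Pads are 22 mm wide; open, the fingers measure 114 mm over their backs; the gripper's body (76 mm by 85 mm) begins 54 mm behind the grasp point. The pads swing forward as they close: fully open they stand 13 mm farther back than shut.
Start: joints at [-1.231, 0.477, 0.022, 1.555, -0.011, 1.109, -0.083], TCP at [0.292, 0.608, 0.248] pointing down, gripper open.
Joint ranges: [-2.96, 2.96], [-0.34, 2.1], [-1.41, 1.46], [0.24, 2.44], [-1.37, 4.51], [0.17, 1.92], [-2.96, 2.96]. Speed limits (rad/s): [2.39, 2.39, 3.14, 3.14, 3.14, 3.14, 3.14].

## Interface

Orientations are given as a unit quaternion [w, x, y, z].
In Python, from station import bot gives the robot as it stands. The module is installed in compiled form; this text tells all that it offers.
- The arm moves only by the tool carry_out, never from a script. Its argument "moves" is a list of rows, each a list of 3 entries, a list of its own where there are three numbers: the turn, a rotation vector about the tool's x, y, z in degrees, then the shift along the tool's x, y, z in cm, then the finger opening in cm, from 0 to 8.54. A call has 1 to 5 rows; each row is the pose to reach, as a shift and turn from the pose commanded when the call began, along the tool's axes at that moment; what a row does not reach only later rows make up. A row lasts 1/8 s, in which the tool goes at most 62.5 mm and 10.7 degrees, less where a joint would pass 70% of its speed; a pose out of reach is approached as far as the arm can. A call with a gripper value outside its range is refused whole. The fingers move at their own pace and stop on an object; "newtons" is the grip in N (left out, the last holds). Time passes only in rows, so rows that repeat a pose let the fingers close. It gives the time, the measured TCP pose, the force and the opening at its end, in the units of the state.
- bot.get_obs(): the state, without advancing time (a new reading comes with each control period).
- bot.read_camera(name): name is "side" or "top"; returns the picture (384x512x3 uint8, red, green, blue); there is no depth.
- bot.camera_info(name): a dict with "vertical_fov" (degrees; the focal length in pixels is half the picture's height over the tangent of half this angle, whatever the lens; pixels are square), "cx", "cy" (the principal point, pixels), "k1" (the pictures are not rectified: a ray, as slopes to the right and down, at radius r is drawn at 1 + k1 r^2 times it, then the intrinsics apply), "position" and "attitude" of the camera in the world. Camera axes: x right, y up, looking along -z (the intrinsics and any distortion apply to the point x, -y, -z); pixel columns grow to the right and rows downward; lengths in m; the calibration is good to about 2 mm. A picture is of the moment at which its call begins. camera_info takes no time and is no camera call.
- bot.hand_in(): hands the job in, once; it reports no verdict.
Trained networks look in the newest picture that a camera, given by its name, has taken for a name from the list of things; names that differ only in an ending like _2 or _b are one class to them, and where a whole thing is asked for, a point or a joint stands for the part that bears it (a point fixed in the world has none). Each returns a list of dicts, best first, with "score" (0 to 1); they miss things now and then, are a little off and sometimes report something else, mostly with a low value. They report only what shows in the picture. A call takes as long as a camera call. They do not tell look-alikes from the thing itself.
- bot.silhouettes(label, camera): "region" (384x512 bool, what is visible of it) and "location" ([column, row] in pixels, amid what is visible of it).
The state is a dict: "t": time; "q": joint angles; "joint_vel": joint speeds; "joint_torque": joint torques, N m; "eef_pos": TCP position; "tool_rot": TCP orientation; "contact_force": force on the tool from outside, world axes, zero at the start; "torque": the same for the moment, N m; "gripper_width": opening from 0.0 (shut) to 1.0 (fully open).
Only numpy, scipy, OpenCV 4.12 (cv2) and the standard library are available. Lean on these libraries where they do the work, as an engineer would, in place of code of your own. Each camera call takes 0.05 s, during which the arm holds its last target. There are 200 camera calls.

## Task

Draw the red sanding spindle up out of the wooden rack, stand it in the keyed hub of the green drive head, turn it until its brass key slips into the keyway, and keep pushing against the spring ejector until its collar sits fully down on the hub. Finish still holding it pressed home with the gripper, do not let go, so that the grub screw can be tightened. Leave the other two spindles in the rack and do not shove or upset the other things on the bench.

Things in the scene. Friction and masses are not known exactly. Their poses are not given: they have to be found in the camera images.
- spindle: red sanding spindle, upright, 150 to 290 g; origin at the centre of its foot, z up its axis. Heights above the foot: steel shaft 20 mm diameter 0 to 44 mm (lowest 4 mm tapered to 14); brass key on its +x side, 24 to 44 mm, 6 mm wide, reaching 15 mm from the axis; collar 38 mm diameter 44 to 50 mm; rigid red drum 34 mm diameter 50 to 100 mm, grip it here. Starts standing on a rack hole's floor
- collar (a point): centre of the underside of the red spindle's collar, 44 mm above its foot; axes as the spindle
- drum_top (a point): centre of the red spindle's top face, 100 mm above its foot; axes as the spindle. A yellow line on the top, from centre to edge, and a yellow tab on the collar point along +x, over the key
- hub: drive head fixed to the bench: green plate 150 x 150 x 14 mm, on it a steel hub 52 mm diameter, flat top 66 mm above the bench, dark pulley flanges 76 mm diameter low down (top at 38). Origin under its centre at bench level, z up. Bore 22 mm diameter; on its +x side a keyway 8.5 mm wide, reaching 17 mm from the axis, open at the top, full depth; a yellow line on the top face marks it
- hub_top (a point): centre of the bore's mouth, 66 mm above the bench; axes as the hub. The key enters only with the spindle's x along the hub's x (to about 0.08 rad); otherwise the shaft goes in 24 mm and the key rests on the hub's top. Fully home, the collar lies on the hub's top and the foot is 22 mm above the bench
- ejector (a joint): brass spring ejector in the bottom of the bore, m pressed down: 0 is free (its face 32 mm below the hub's top), 0.012 is where the spindle is fully home, stop at 0.0135. Its spring pushes up with about 4 N at first and 9 N when the spindle is home, so a spindle let go rises again
- rack: wooden spindle rack, fixed, 80 x 235 x 40 mm, origin under its centre at bench level, its y axis along the row. Three round holes, 22 mm diameter, 22 mm deep, 75 mm apart on the y axis, the middle one at the centre; each holds one spindle, in any order
- spare_green: another spindle in the rack, to be left there: green drum 30 mm diameter, no key, collar 38 mm, 90 mm tall, origin at its foot
- spare_grey: another spindle in the rack, to be left there: grey drum 32 mm diameter, no key, collar 38 mm, 95 mm tall, origin at its foot
- glue: white glue bottle, orange cap, 56 mm diameter, 125 mm tall, standing; origin under its centre
- polish: yellow bottle, black cap, 52 mm diameter, 135 mm tall, standing; origin under its centre
- caliper: steel and black caliper lying flat, 200 mm long along x, up to 12 mm thick; origin under its middle
- pencil: orange pencil lying on the bench, 185 mm long along x, 8 mm thick; origin under its middle
- block: wooden sanding block with a brick-red sole, 110 x 60 x 22 mm, origin under its centre
There are look-alikes about, which are no part of the job. Leave any pink look-alike of the spindle alone. There is more than one size of the glue; the one meant has the size given above.

How it is judged:
By the outcome, as a careful person would: the job done as asked, in the order asked, and still so for the second after the job is handed in, while the arm keeps its last pose, push and grip.
It also fails if it takes over 43 s, if anything falls off the work surface, if the arm or the gripper's body presses on something with over 40 N, if the wrist force passes 120 N, or if a joint passes its speed limit or range.

## Working session

There is one attempt and no reset: what is moved stays moved. The work goes in short steps, Python scripts to look and compute and a tool call to move; the robot and the scene stay as the last step left them, time stands still between calls to the robot, and variables do not carry over. Pictures are saved under pics/ and viewed, about 8 in all and at most 12, crops included, and the job is handed in when it is done.

Besides the shell and the picture viewer there is one more tool, called as name(argument=value, ...), one argument or row to a line, values as JSON. carry_out: Moves the arm, as the interface text tells. Its arguments: {"type":"object","properties":{"moves":{"type":"array"},"newtons":{"type":"number"}},"required":["moves"]}

```bash
mkdir -p pics; cat > h.py <<'E'
import numpy as np, cv2
from scipy.spatial.transform import Rotation as R
from station import bot
def rot(a):
    a=np.array(a,float)
    return a if a.shape==(3,3) else R.from_quat(a[[1,2,3,0]]).as_matrix()
def cam(n):
    i=bot.camera_info(n); f=192/np.tan(np.radians(i['vertical_fov'])/2)
    return i,f,rot(i['attitude']),np.array(i['position'])
def proj(n,P):
    i,f,A,p=cam(n); c=(np.atleast_2d(P)-p)@A
    s=np.c_[c[:,0]/-c[:,2],-c[:,1]/-c[:,2]]; s=s*(1+i['k1']*(s**2).sum(1,keepdims=True))
    return s*f+[i['cx'],i['cy']]
def ray(n,px):
    i,f,A,p=cam(n); d=(np.atleast_2d(px)-[i['cx'],i['cy']])/f; s=d.copy()
    for _ in range(20): s=d/(1+i['k1']*(s**2).sum(1,keepdims=True))
    return p,np.c_[s[:,0],-s[:,1],-np.ones(len(s))]@A.T
def atz(n,px,z):
    p,d=ray(n,px); return p+d*((z-p[2])/d[:,2:])
def shot(n,f):
    im=bot.read_camera(n); cv2.imwrite('pics/'+f,im[:,:,::-1]); return im
E
python3 - <<'E'
from h import *
print(bot.get_obs())
for n in('top','side'):
    print(bot.camera_info(n)); shot(n,n+'0.png')
    for l in('spindle','hub','rack','spare_green','spare_grey','glue','polish','block'):
        for r in bot.silhouettes(l,n)[:4]: print(n,l,round(r['score'],2),np.round(r['location']),r['region'].sum())
E
```

```text
{'t': 0.0, 'q': array([-1.23108027,  0.47776809,  0.02236898,  1.55648115, -0.01152279,
        1.10929758, -0.08307003]), 'joint_vel': array([-2.98511782e-04, -1.23060158e-03, -1.88639369e-03, -5.58505551e-05,
       -7.35100406e-04, -2.50244228e-04, -6.70650222e-04]), 'joint_torque': array([-1.46516404e-04, -5.96459234e+01,  1.60778258e+00, -2.81176096e+01,
        1.25245628e-02,  9.57439392e-03, -7.10481615e-06]), 'eef_pos': array([0.29204779, 0.60791215, 0.24733518]), 'tool_rot': array([-1.39694011e-04,  2.22034322e-01,  9.75038423e-01, -9.02120307e-04]), 'contact_force': array([ 0.11382822,  0.27926138, -0.27431913]), 'torque': array([0.00816287, 0.01387926, 0.03883857]), 'gripper_width': 0.9998361029972161}
{'vertical_fov': 57.57618869739335, 'cx': 250.99675856922127, 'cy': 195.26824032544263, 'k1': 0.01642225282216314, 'position': array([ 0.53019214, -0.00719901,  1.00679255]), 'attitude': array([ 0.71616533,  0.02707758, -0.02797738, -0.69684381])}
top spindle 0.67 [138. 232.] 200
top spindle 0.6 [155. 281.] 228
top spindle 0.56 [132. 184.] 205
top hub 0.88 [324. 229.] 2776

[... 261 characters left out ...]
rtical_fov': 50.80074477550925, 'cx': 254.36728669516413, 'cy': 195.4863317985428, 'k1': -0.1259943538827312, 'position': array([0.32268503, 0.94628029, 0.86751832]), 'attitude': array([-0.10790649, -0.06268448,  0.42923263,  0.89453127])}
side spindle 0.85 [257. 266.] 336
side spindle 0.68 [205. 275.] 348
side spindle 0.66 [311. 271.] 326
side hub 0.55 [289. 179.] 1219
side hub 0.31 [259. 267.] 342
side hub 0.28 [279. 230.] 254
side rack 0.75 [270. 275.] 1629
side spare_green 0.53 [281. 230.] 222
side spare_grey 0.76 [269. 251.] 254
side glue 0.81 [158. 224.] 1307
side glue 0.62 [201. 218.] 569
side glue 0.31 [226. 336.] 1209
side polish 0.89 [187. 250.] 649
side block 0.93 [226. 338.] 1202
```

```bash
python3 -c "
import cv2,numpy as np
for n in('top','side'):cv2.imwrite(f'pics/{n}0b.png',cv2.resize(cv2.imread(f'pics/{n}0.png'),(800,600),interpolation=cv2.INTER_CUBIC))"
```

```text
(no output)
```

View pics/top0b.png

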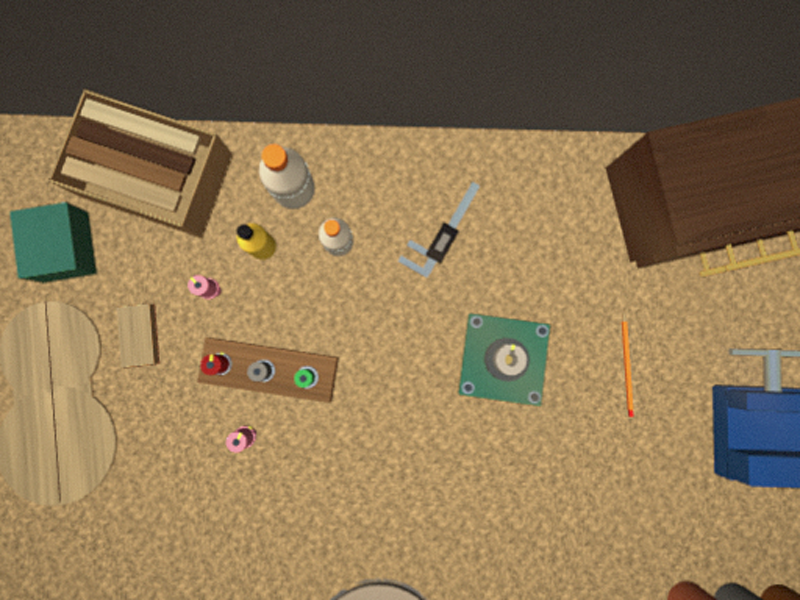

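View pics/side0b.png

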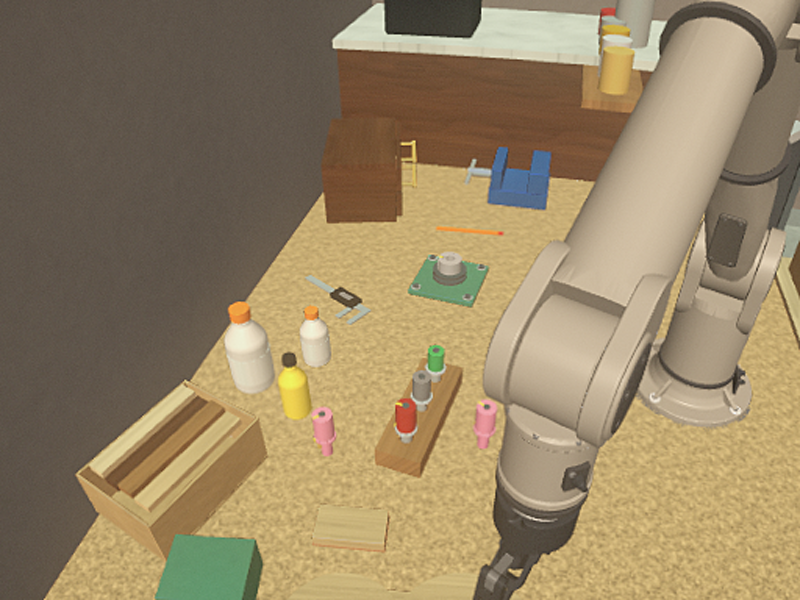

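The top view shows the red spindle at the left end of the rack, about (135,232) in 512-px coordinates, with its yellow line pointing up the picture (+x). The hub is at about (327,229), its line also roughly up. The two pink look-alikes stand off the rack, and grey and green fill the other holes. Next I measure from crops.

```bash
python3 - <<'E'
from h import *
top=cv2.imread('pics/top0.png'); side=cv2.imread('pics/side0.png')
def crop(im,x,y,w,h,s): return cv2.resize(im[y:y+h,x:x+w],(w*s,h*s),interpolation=cv2.INTER_CUBIC)
a=crop(top,115,210,50,37,8); b=crop(top,302,210,50,37,8); c=crop(side,235,245,50,37,8); d=crop(side,262,155,50,37,8)
cv2.imwrite('pics/c0.png',np.vstack([np.hstack([a,b]),np.hstack([c,d])]))
def pts(n,im,x0,y0,x1,y1,lo,hi):
    h=cv2.cvtColor(im,cv2.COLOR_BGR2HSV); m=cv2.inRange(h,lo,hi)>0
    k=np.zeros_like(m);k[y0:y1,x0:x1]=1; y,x=np.nonzero(m&k); return np.c_[x,y]
Y=((22,110,110),(35,255,255))
for n,im,w,z in(('top',top,(120,218,150,245),.118),('top',top,(318,218,336,238),.066),('side',side,(245,250,270,290),.118)):
    p=pts(n,im,*w,*Y); print(n,p.tolist(),atz(n,p.mean(0),z) if len(p) else '')
print('grid red', atz('top',[[134.5,232]],.118), atz('top',[[327,230]],.066))
for n in('top','side'):
    for l in('spindle','hub','rack','spare_green','spare_grey'):
        pass
# rack corners top at z=.04 (800px)
rc=np.array([[205,338],[338,357],[332,401],[198,381]])*.64
print(atz('top',rc,.04)); pl=np.array([[471,314],[550,323],[541,405],[459,395]])*.64
print(atz('top',pl,.014), atz('top',pl,.014).mean(0))
E
```

```text
top [[141, 225], [142, 225], [141, 226], [142, 226], [135, 227], [134, 228], [135, 228], [134, 229], [135, 229], [134, 230], [135, 230]] [[0.50989949 0.2780608  0.118     ]]
top [[328, 220], [328, 221], [329, 221], [327, 222], [328, 222], [327, 223], [328, 223], [325, 228], [326, 228], [324, 229], [325, 229], [326, 229], [327, 229], [324, 230], [325, 230], [326, 230], [327, 230], [324, 231], [325, 231], [326, 231], [325, 232], [326, 232]] [[ 0.5230112 -0.2111944  0.066    ]]
side [[253, 257], [253, 258], [254, 258], [255, 258], [256, 258], [256, 259], [257, 259], [252, 271], [252, 272]] [[0.50480258 0.29223168 0.118     ]]
grid red [[0.49854884 0.28396984 0.118     ]] [[ 0.51591901 -0.21345351  0.066     ]]
[[0.53844938 0.32088989 0.04      ]
 [0.51134034 0.08554208 0.04      ]
 [0.43444819 0.09332133 0.04      ]
 [0.46303142 0.32895863 0.04      ]]
[[ 0.59537219 -0.15137007  0.014     ]
 [ 0.58293105 -0.295101    0.014     ]
 [ 0.43509547 -0.27952907  0.014     ]
 [ 0.44872861 -0.13206202  0.014     ]] [ 0.51553183 -0.21451554  0.014     ]
```

View pics/c0.png

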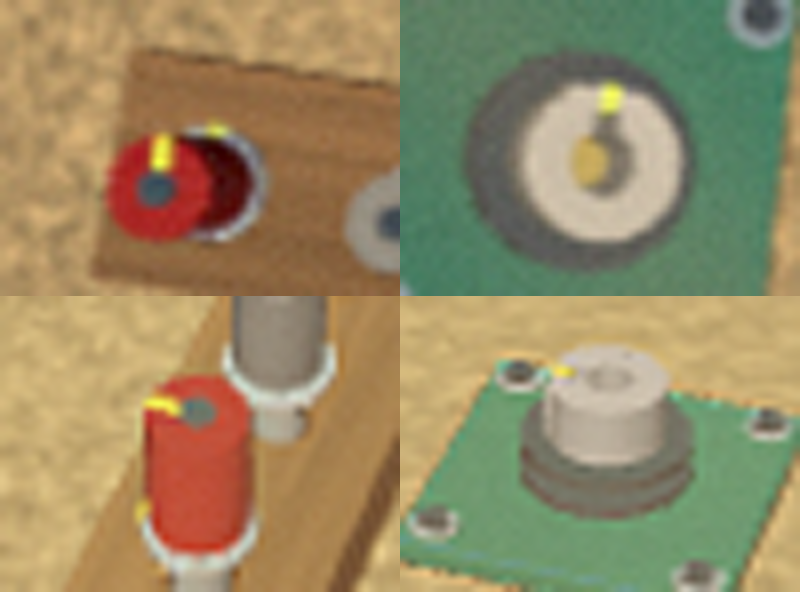

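```bash
python3 - <<'E'
from h import *
g=lambda n,p,z:np.round(atz(n,p,z),4)
print('drum top T',g('top',[[134.1,232.9],[135,227.3],[134.6,230.5]],.118).tolist())
print('drum S',g('side',[[259.3,258.9]],.118).tolist(), 'line end', g('side',[[253.2,257.8]],.118).tolist())
print('hub T',g('top',[[327.3,229.8],[327.9,221.8]],.066).tolist())
print('hub S',g('side',[[287.5,164.8],[281.8,163.9]],.066).tolist())
print('collar tab T',g('top',[[141.6,225.7]],.068).tolist())
h=[]
for P in ([.5,.285,.118],): print(proj('top',P),proj('side',P))
# circle fits
top=cv2.cvtColor(cv2.imread('pics/top0.png'),cv2.COLOR_BGR2HSV)
def sat(lo,hi,w):
    m=np.zeros(top.shape[:2],np.uint8);x0,y0,x1,y1=w;m[y0:y1,x0:x1]=cv2.inRange(top,lo,hi)[y0:y1,x0:x1];return m
m=sat((0,0,150),(179,70,255),(312,214,342,246))
c=max(cv2.findContours(m,0,1)[0],key=cv2.contourArea); (x,y),r=cv2.minEnclosingCircle(c); e=cv2.fitEllipse(c);print('hub fit',x,y,r,e,g('top',[[x,y],e[0]],.066).tolist())
m=sat((0,150,110),(8,255,255),(120,218,150,245))|sat((170,150,110),(179,255,255),(120,218,150,245))
c=max(cv2.findContours(m,0,1)[0],key=cv2.contourArea); (x,y),r=cv2.minEnclosingCircle(c);e=cv2.fitEllipse(c);print('drum fit',x,y,r,e,g('top',[[x,y],e[0]],.118).tolist())
# rack corners from crop + row dir; grey & green tops
print('grey',g('top',[[260*.64,371*.64]],.113).tolist(),'green',g('top',[[304*.64,378*.64]],.108).tolist())
o=bot.get_obs(); print(o['eef_pos'],rot(o['tool_rot']))
E
```

```text
drum top T [[0.4963, 0.2849, 0.118], [0.5104, 0.2834, 0.118], [0.5023, 0.2839, 0.118]]
drum S [[0.4943, 0.2822, 0.118]] line end [[0.51, 0.2821, 0.118]]
hub T [[0.5165, -0.2143, 0.066], [0.5379, -0.2157, 0.066]]
hub S [[0.5151, -0.2165, 0.066], [0.5357, -0.2176, 0.066]]
collar tab T [[0.514, 0.2824, 0.068]]
[[134.12182466 231.41137949]] [[256.81107806 259.33046727]]
hub fit 326.5416564941406 229.86805725097656 9.963499069213867 ((326.5970458984375, 229.9793701171875), (17.288110733032227, 18.832433700561523), 106.48310089111328) [[0.5162, -0.2122, 0.066], [0.5159, -0.2124, 0.066]]
drum fit 134.45614624023438 233.14035034179688 6.803064346313477 ((134.39822387695312, 233.27207946777344), (11.677325248718262, 12.435830116271973), 90.85468292236328) [[0.4957, 0.2839, 0.118], [0.4954, 0.2841, 0.118]]
grey [[0.4868, 0.2043, 0.113]] green [[0.4771, 0.1333, 0.108]]
[0.29225292 0.60848382 0.24833463] [[-9.01399863e-01  4.32987629e-01 -1.33740305e-05]
 [ 4.32987625e-01  9.01399859e-01  1.05832486e-04]
 [ 5.78795064e-05  8.96065985e-05 -9.99999994e-01]]
```

carry_out(
  moves=[
    [[0, 0, 10], [-4.6, -2.9, 0], 8.5],
    [[0, 0, 20], [-9.2, -5.8, 0], 8.5],
    [[0, 0, 30], [-13.8, -8.7, 0], 8.5],
    [[0, 0, 40], [-18.4, -11.6, 0], 8.5],
    [[0, 0, 50], [-23, -14.5, 0], 8.5],
  ],
  newtons=60,
)

```text
t: 1.52
eef_pos: [0.4376, 0.3767, 0.2486]
tool_rot: [-0.0, 0.616, 0.788, 0.0]
contact_force: [1.1, 0.9, -0.1]
gripper_width: 0.997
```

```bash
cat >> h.py <<'E'
def go(P,yaw):
    """shift (cm, tool axes) and turn (deg about tool z) to bring TCP to P with tool y at world angle yaw(deg, mod 180)"""
    o=bot.get_obs(); A=rot(o['tool_rot']); s=(np.array(P)-o['eef_pos'])@A*100
    a=np.degrees(np.arctan2(A[1,1],A[0,1])); t=(a-yaw+90)%180-90
    print('t',round(o['t'],2),'pos',o['eef_pos'].round(4),'yaw',a.round(2),'tilt',A[:2,2].round(4),'q',o['q'].round(2),'w',o['gripper_width'])
    print('shift',s.round(2),'turn',t.round(2),'F',o['contact_force'].round(1),'T',o['torque'].round(2))
E
python3 -c "
from h import *
go([.4955,.2835,.2],-6.3)"
```

```text
t 1.52 pos [0.4376 0.3767 0.2486] yaw 14.02 tilt [0.0004 0.0006] q [-1.03  0.32  0.27  1.81 -0.1   1.02 -0.48] w 0.9970045037798554
shift [-10.44   3.35   4.86] turn 20.32 F [ 1.1  0.9 -0.1] T [ 0.05 -0.03 -0.05]
```

carry_out(
  moves=[
    [[0, 0, 10], [-5.2, 1.7, 1.5], 8.5],
    [[0, 0, 20.3], [-10.4, 3.3, 3.5], 8.5],
    [[0, 0, 20.3], [-10.4, 3.3, 4.8], 8.5],
    [[0, 0, 20.3], [-10.4, 3.3, 4.8], 8.5],
  ],
)

```text
t: 2.02
eef_pos: [0.4937, 0.2858, 0.1994]
tool_rot: [-0.0, 0.743, 0.67, -0.001]
contact_force: [-0.3, 0.8, 1.2]
gripper_width: 0.994
```

```bash
python3 - <<'E'
from h import *
go([.4955,.2835,.1],-6.3)
a=shot('top','t1.png');b=shot('side','s1.png')
c=lambda im,x,y,w,h:cv2.resize(im[y:y+h,x:x+w,::-1],(400,300),interpolation=cv2.INTER_CUBIC)
cv2.imwrite('pics/c1.png',np.hstack([c(a,95,195,80,60),c(b,215,225,80,60)]))
E
```

```text
t 2.02 pos [0.4937 0.2858 0.1994] yaw -5.89 tilt [-0.0019 -0.0007] q [-0.92  0.37  0.36  1.88 -0.16  0.92 -0.58] w 0.9935136926079245
shift [-0.2   0.22  9.94] turn 0.41 F [-0.3  0.8  1.2] T [ 0.04 -0.01  0.06]
```

View pics/c1.png

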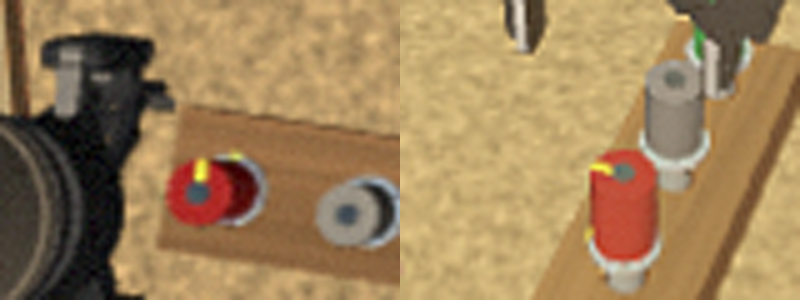

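carry_out(
  moves=[
    [[0, 0, 0.4], [-0.2, 0.2, 3], 8.5],
    [[0, 0, 0.4], [-0.2, 0.2, 6], 8.5],
    [[0, 0, 0.4], [-0.2, 0.2, 8.5], 8.5],
    [[0, 0, 0.4], [-0.2, 0.2, 8.5], 8.5],
  ],
)

```text
t: 2.62
eef_pos: [0.4948, 0.2844, 0.1143]
tool_rot: [-0.0, 0.744, 0.668, -0.001]
contact_force: [1.2, -0.3, -0.1]
gripper_width: 0.991
```

```bash
python3 - <<'E'
from h import *
go([.4955,.283,.095],-6.3)
a=shot('top','t2.png');b=shot('side','s2.png')
c=lambda im,x,y,w,h:cv2.resize(im[y:y+h,x:x+w,::-1],(400,300),interpolation=cv2.INTER_CUBIC)
cv2.imwrite('pics/c2.png',np.hstack([c(a,95,195,80,60),c(b,215,225,80,60)]))
E
```

```text
t 2.62 pos [0.4948 0.2844 0.1143] yaw -6.2 tilt [-0.0025 -0.0011] q [-0.88  0.49  0.33  1.94 -0.22  0.75 -0.54] w 0.991041229994375
shift [-0.13  0.09  1.93] turn 0.1 F [ 1.2 -0.3 -0.1] T [-0.06  0.05 -0.01]
```

View pics/c2.png

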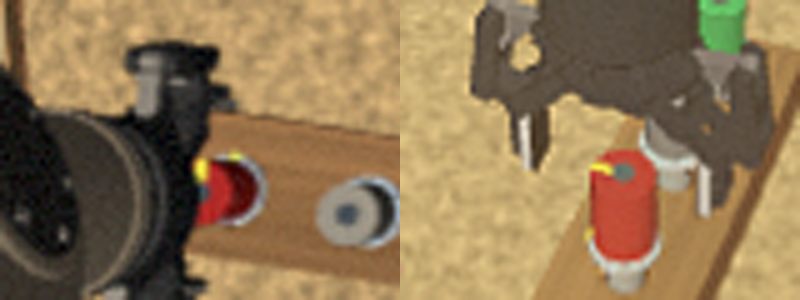

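carry_out(
  moves=[
    [[0, 0, 0], [-0.1, 0.1, 1], 8.5],
    [[0, 0, 0], [-0.1, 0.1, 1.9], 8.5],
    [[0, 0, 0], [-0.1, 0.1, 1.9], 5],
    [[0, 0, 0], [-0.1, 0.1, 1.9], 4],
    [[0, 0, 0], [-0.1, 0.1, 1.9], 3.7],
  ],
)

```text
t: 3.35
eef_pos: [0.4973, 0.2824, 0.0965]
tool_rot: [-0.0, 0.745, 0.667, 0.0]
contact_force: [0.4, 0.5, -0.4]
gripper_width: 0.432
```

```bash
python3 -c "
from h import *
go([.4955,.283,.095],-6.3)"
```

```text
t 3.35 pos [0.4973 0.2824 0.0965] yaw -6.36 tilt [0.0002 0.0002] q [-0.87  0.52  0.32  1.95 -0.24  0.72 -0.52] w 0.43175348129580443
shift [ 0.04 -0.18  0.15] turn -0.06 F [ 0.4  0.5 -0.4] T [-0.01 -0.06  0.01]
```

carry_out(
  moves=[
    [[0, 0, 0], [0, -0.15, 0.1], 3.7],
    [[0, 0, 0], [0, -0.15, 0.1], 3.5],
    [[0, 0, 0], [0, -0.15, 0.1], 3.2],
    [[0, 0, 0], [0, -0.15, 0.1], 3.0],
    [[0, 0, 0], [0, -0.15, 0.1], 3.0],
  ],
  newtons=60,
)

```text
t: 3.98
eef_pos: [0.4954, 0.2825, 0.0955]
tool_rot: [-0.0, 0.745, 0.667, -0.0]
contact_force: [-3.2, -0.1, 5.0]
gripper_width: 0.385
```

```bash
python3 -c "
from h import *
go([.4955,.283,.095],-6.3)"
```

```text
t 3.98 pos [0.4954 0.2825 0.0955] yaw -6.35 tilt [-0.0007  0.0001] q [-0.87  0.52  0.32  1.95 -0.24  0.71 -0.52] w 0.38507716730657787
shift [0.05 0.01 0.05] turn -0.05 F [-3.2 -0.1  5. ] T [-0.04  0.81  0.  ]
```

carry_out(
  moves=[
    [[0, 0, 0], [0, 0, -1], 3],
    [[0, 0, 0], [0, 0, -3], 3],
    [[0, 0, 0], [0, 0, -6], 3],
    [[0, 0, 0], [0, 0, -10], 3],
    [[0, 0, 0], [0, 0, -14], 3],
  ],
  newtons=70,
)

```text
t: 4.6
eef_pos: [0.4957, 0.2819, 0.2365]
tool_rot: [0.0, 0.745, 0.667, -0.0]
contact_force: [-0.0, 0.3, -2.7]
gripper_width: 0.386
```

```bash
python3 -c "
from h import *
go([.516,-.2143,.23],-6.3)"
```

```text
t 4.6 pos [0.4957 0.2819 0.2365] yaw -6.39 tilt [ 0.0002 -0.0006] q [-0.93  0.33  0.39  1.84 -0.14  1.   -0.6 ] w 0.3855427933677748
shift [-49.09   7.53   0.68] turn -0.09 F [-0.   0.3 -2.7] T [ 0.09 -0.01 -0.05]
```

carry_out(
  moves=[
    [[0, 0, 0], [-4, 0.6, 0], 3],
    [[0, 0, 0], [-9.5, 1.5, 0], 3],
    [[0, 0, 0], [-15, 2.3, 0], 3],
    [[0, 0, 0], [-20.5, 3.1, 0], 3],
    [[0, 0, 0], [-26, 4, 0], 3],
  ],
)

```text
t: 5.22
eef_pos: [0.5065, 0.0175, 0.2356]
tool_rot: [0.0, 0.745, 0.667, 0.0]
contact_force: [0.6, -0.6, -3.3]
gripper_width: 0.384
```

carry_out(
  moves=[
    [[0, 0, 0], [-5.5, 0.8, 0], 3],
    [[0, 0, 0], [-11, 1.7, 0], 3],
    [[0, 0, 0], [-16.5, 2.5, 0], 3],
    [[0, 0, 0], [-20, 3.1, 0], 3],
    [[0, 0, 0], [-20, 3.1, 0], 3],
  ],
)

```text
t: 5.85
eef_pos: [0.5145, -0.1867, 0.2357]
tool_rot: [0.001, 0.747, 0.664, -0.001]
contact_force: [0.6, 0.2, -2.9]
gripper_width: 0.385
```

```bash
python3 - <<'E'
from h import *
go([.516,-.2143,.23],-6.3)
a=shot('top','t3.png');b=shot('side','s3.png')
c=lambda im,x,y,w,h:cv2.resize(im[y:y+h,x:x+w,::-1],(400,300),interpolation=cv2.INTER_CUBIC)
cv2.imwrite('pics/c3.png',np.hstack([c(a,270,180,120,90),c(b,240,100,100,75)]))
E
```

```text
t 5.85 pos [ 0.5145 -0.1867  0.2357] yaw -6.72 tilt [ 0.0005 -0.0022] q [-0.25  0.31  0.6   1.91 -0.21  0.98  0.32] w 0.38535160012587993
shift [-2.73  0.47  0.57] turn -0.42 F [ 0.6  0.2 -2.9] T [0.04 0.01 0.02]
```

View pics/c3.png

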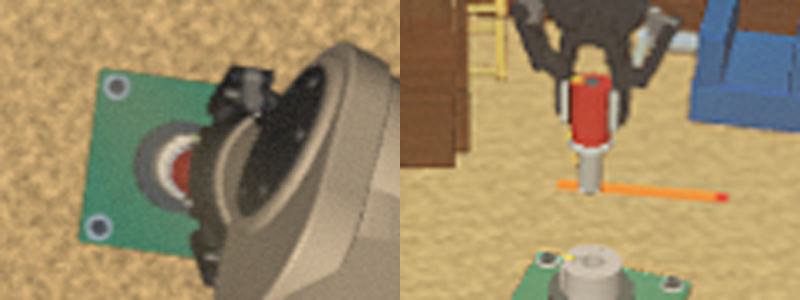

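carry_out(
  moves=[
    [[0, 0, -0.4], [-2.9, 0.5, 1], 3],
    [[0, 0, -0.4], [-2.9, 0.5, 4], 3],
    [[0, 0, -0.4], [-2.9, 0.5, 7.6], 3],
    [[0, 0, -0.4], [-2.9, 0.5, 7.6], 3],
    [[0, 0, -0.4], [-2.9, 0.5, 7.6], 3],
  ],
)

```text
t: 6.58
eef_pos: [0.5179, -0.2114, 0.1604]
tool_rot: [0.0, 0.742, 0.67, 0.0]
contact_force: [-0.0, 0.2, -2.8]
gripper_width: 0.376
```

```bash
python3 - <<'E'
from h import *
go([.516,-.2155,.155],-6.3)
a=shot('top','t4.png');b=shot('side','s4.png')
c=lambda im,x,y,w,h:cv2.resize(im[y:y+h,x:x+w,::-1],(400,600),interpolation=cv2.INTER_CUBIC)
cv2.imwrite('pics/c4.png',np.hstack([c(b,265,120,48,72),c(a,290,180,60,90)]))
P=[.516,-.2147,0]
for z in(.066,.0775,.1215,.1775): print(z,proj('side',[.516,-.2147,z]),((proj('side',[.516,-.2147,z])-[265,120]+.5)*8.333).round(0))
E
```

```text
t 6.58 pos [ 0.5179 -0.2114  0.1604] yaw -5.88 tilt [ 0.0012 -0.0001] q [-0.15  0.43  0.55  1.95 -0.3   0.84  0.46] w 0.3762111440861729
shift [-0.43 -0.15  0.54] turn 0.42 F [-0.   0.2 -2.8] T [-0.06  0.01 -0.01]
0.066 [[287.15704894 165.04612358]] [[189. 380.]]
0.0775 [[287.25512693 162.31917842]] [[190. 357.]]
0.1215 [[287.63579408 151.636356  ]] [[193. 268.]]
0.1775 [[288.13255862 137.4479661 ]] [[197. 150.]]
```

View pics/c4.png

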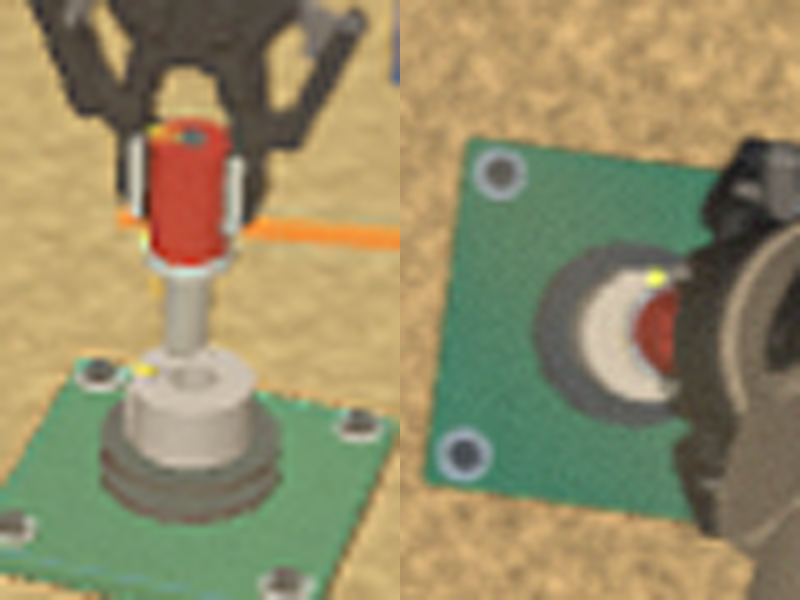

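```bash
python3 - <<'E'
from h import *
f=lambda P:((proj('side',P)-[265,120]+.5)*8.333).round(1)[0]
for P in ([.5179,-.2114,.183],[.5179,-.2114,.129],[.5179,-.2114,.083],[.516,-.2155,.066],[.517,-.2155,.066],[.516,-.2165,.066]): print(P,f(P))
im=cv2.imread('pics/s4.png').astype(int)
for y in (137,140,144,148,154,156,158,160,162,165,168): print(y,[tuple(im[y,x]) and int(im[y,x].sum()) for x in range(276,300)])
E
```

```text
[0.5179, -0.2114, 0.183] [191.2 141.2]
[0.5179, -0.2114, 0.129] [187.3 255.9]
[0.5179, -0.2114, 0.083] [184.1 349.6]
[0.516, -0.2155, 0.066] [189.2 378.5]
[0.517, -0.2155, 0.066] [186.8 378.2]
[0.516, -0.2165, 0.066] [189.6 377.2]
137 [484, 506, 484, 244, 382, 568, 270, 288, 342, 331, 326, 320, 314, 327, 321, 322, 286, 215, 215, 215, 205, 215, 204, 195]
140 [499, 516, 502, 185, 389, 580, 250, 259, 309, 320, 320, 311, 322, 309, 295, 289, 418, 574, 318, 195, 258, 432, 542, 520]
144 [484, 478, 477, 398, 469, 563, 165, 295, 316, 325, 326, 320, 318, 322, 294, 317, 457, 560, 205, 218, 361, 512, 515, 514]
148 [515, 507, 483, 459, 484, 519, 547, 256, 321, 327, 324, 320, 315, 309, 290, 287, 376, 486, 484, 475, 465, 448, 451, 437]
154 [477, 493, 511, 524, 501, 473, 471, 487, 449, 451, 485, 490, 488, 430, 438, 506, 493, 505, 504, 501, 490, 487, 489, 493]
156 [528, 512, 504, 500, 508, 507, 494, 474, 449, 464, 498, 494, 472, 420, 400, 487, 487, 473, 496, 493, 490, 499, 495, 502]
158 [471, 477, 487, 518, 506, 486, 495, 495, 463, 469, 503, 495, 466, 422, 472, 505, 512, 519, 516, 494, 485, 490, 500, 483]
160 [459, 473, 469, 477, 481, 472, 467, 459, 447, 486, 494, 484, 451, 401, 439, 470, 465, 479, 476, 485, 491, 477, 472, 467]
162 [530, 524, 521, 516, 495, 486, 539, 584, 568, 470, 462, 472, 516, 573, 528, 580, 567, 534, 506, 508, 513, 532, 519, 505]
165 [274, 289, 435, 544, 440, 585, 565, 514, 559, 483, 454, 505, 519, 495, 455, 533, 571, 569, 574, 545, 483, 505, 501, 474]
168 [377, 375, 357, 344, 487, 425, 475, 560, 573, 572, 572, 570, 574, 575, 572, 581, 576, 494, 373, 327, 349, 384, 373, 374]
```

carry_out(
  moves=[
    [[0, 0, 0.4], [-0.43, -0.2, 0.5], 3],
    [[0, 0, 0.4], [-0.43, -0.2, 0.8], 3],
    [[0, 0, 0.4], [-0.43, -0.2, 1.2], 3],
    [[0, 0, 0.4], [-0.43, -0.2, 1.2], 3],
  ],
  newtons=80,
)

```text
t: 7.18
eef_pos: [0.5144, -0.2159, 0.1469]
tool_rot: [-0.0, 0.745, 0.667, -0.0]
contact_force: [0.1, -0.4, -2.0]
gripper_width: 0.378
```

```bash
python3 -c "
from h import *
go([.5155,-.2155,.138],-6.3)"
```

```text
t 7.17 pos [ 0.5144 -0.2159  0.1469] yaw -6.36 tilt [-0.0008  0.0002] q [-0.14  0.45  0.54  1.96 -0.32  0.81  0.47] w 0.37814098270550883
shift [0.05 0.1  0.89] turn -0.06 F [ 0.1 -0.4 -2. ] T [-0.    0.02 -0.04]
```

carry_out(
  moves=[
    [[0, 0, 0], [0.05, 0.08, 0.2], 3],
    [[0, 0, 0], [0.05, 0.08, 0.4], 3],
    [[0, 0, 0], [0.05, 0.08, 0.6], 3],
    [[0, 0, 0], [0.05, 0.08, 0.6], 3],
  ],
)

```text
t: 7.68
eef_pos: [0.5154, -0.2156, 0.1411]
tool_rot: [-0.0, 0.745, 0.667, -0.0]
contact_force: [0.0, 0.7, -3.6]
gripper_width: 0.378
```

```bash
python3 -c "
from h import *
go([.5155,-.2155,.138],-6.3)"
```

```text
t 7.67 pos [ 0.5154 -0.2156  0.1411] yaw -6.36 tilt [-0.0004  0.0001] q [-0.13  0.46  0.54  1.96 -0.32  0.8   0.48] w 0.3778554162973961
shift [0.01 0.01 0.31] turn -0.06 F [ 0.   0.7 -3.6] T [0.04 0.02 0.02]
```

No contact yet, with the foot about 2 mm below the hub top. I'll keep going in small steps.

carry_out(
  moves=[
    [[0, 0, 0], [0, 0, 0.2], 3],
    [[0, 0, 0], [0, 0, 0.4], 3],
    [[0, 0, 0], [0, 0, 0.6], 3],
    [[0, 0, 0], [0, 0, 0.6], 3],
  ],
)

```text
t: 8.18
eef_pos: [0.5153, -0.2156, 0.1351]
tool_rot: [-0.0, 0.745, 0.667, -0.0]
contact_force: [-0.8, 0.3, -2.7]
gripper_width: 0.378
```

```bash
python3 -c "
from h import *
go([.5155,-.2155,.12],-6.3)"
```

```text
t 8.18 pos [ 0.5153 -0.2156  0.1351] yaw -6.36 tilt [-0.0004  0.0001] q [-0.13  0.47  0.53  1.97 -0.33  0.79  0.48] w 0.37838445187627523
shift [0.01 0.02 1.51] turn -0.06 F [-0.8  0.3 -2.7] T [-0.01  0.05  0.03]
```

carry_out(
  moves=[
    [[0, 0, 0], [0, 0, 0.4], 3],
    [[0, 0, 0], [0, 0, 0.8], 3],
    [[0, 0, 0], [0, 0, 1.2], 3],
    [[0, 0, 0], [0, 0, 1.5], 3],
    [[0, 0, 0], [0, 0, 1.7], 3],
  ],
)

```text
t: 8.8
eef_pos: [0.5154, -0.2156, 0.118]
tool_rot: [-0.0, 0.745, 0.667, -0.0]
contact_force: [-1.0, 0.9, -3.0]
gripper_width: 0.38
```

```bash
python3 -c "
from h import *
go([.5155,-.2155,.12],-6.3)"
```

```text
t 8.8 pos [ 0.5154 -0.2156  0.118 ] yaw -6.36 tilt [-0.0003  0.0001] q [-0.11  0.5   0.52  1.97 -0.35  0.76  0.5 ] w 0.3798520349427004
shift [ 0.01  0.01 -0.2 ] turn -0.06 F [-1.   0.9 -3. ] T [-0.03 -0.05 -0.03]
```

carry_out(
  moves=[
    [[0, 0, 0], [0, 0, 0.1], 3],
    [[0, 0, 0], [0, 0, 0.2], 3],
    [[0, 0, 0], [0, 0, 0.3], 3],
    [[0, 0, 0], [0, 0, 0.3], 3],
  ],
)

```text
t: 9.3
eef_pos: [0.5155, -0.2156, 0.1153]
tool_rot: [-0.0, 0.745, 0.667, -0.0]
contact_force: [-0.1, 0.2, -3.2]
gripper_width: 0.381
```

```bash
python3 -c "
from h import *
go([.5155,-.2155,.1],-6.3)"
```

```text
t 9.3 pos [ 0.5155 -0.2156  0.1153] yaw -6.35 tilt [-0.  0.] q [-0.11  0.5   0.52  1.98 -0.35  0.75  0.5 ] w 0.381006554529524
shift [ 0.01 -0.    1.53] turn -0.05 F [-0.1  0.2 -3.2] T [-0.02  0.01  0.02]
```

carry_out(
  moves=[
    [[0, 0, 0], [0, 0, 0.2], 3],
    [[0, 0, 0], [0, 0, 0.4], 3],
    [[0, 0, 0], [0, 0, 0.6], 3],
    [[0, 0, 0], [0, 0, 0.8], 3],
    [[0, 0, 0], [0, 0, 0.8], 3],
  ],
  newtons=100,
)

```text
t: 9.93
eef_pos: [0.5156, -0.2157, 0.1074]
tool_rot: [0.0, 0.745, 0.667, 0.0]
contact_force: [-1.7, 0.1, 2.8]
gripper_width: 0.378
```

```bash
python3 - <<'E'
from h import *
go([.5155,-.2155,.0995],-6.3)
b=shot('side','s5.png')
c=lambda im,x,y,w,h:cv2.resize(im[y:y+h,x:x+w,::-1],(400,600),interpolation=cv2.INTER_CUBIC)
cv2.imwrite('pics/c5.png',c(b,265,120,48,72))
E
```

```text
t 9.93 pos [ 0.5156 -0.2157  0.1074] yaw -6.36 tilt [0.0002 0.0001] q [-0.11  0.51  0.51  1.98 -0.36  0.74  0.51] w 0.3779680535830936
shift [ 0.01 -0.01  0.79] turn -0.06 F [-1.7  0.1  2.8] T [ 0.18  0.33 -0.01]
```

View pics/c5.png

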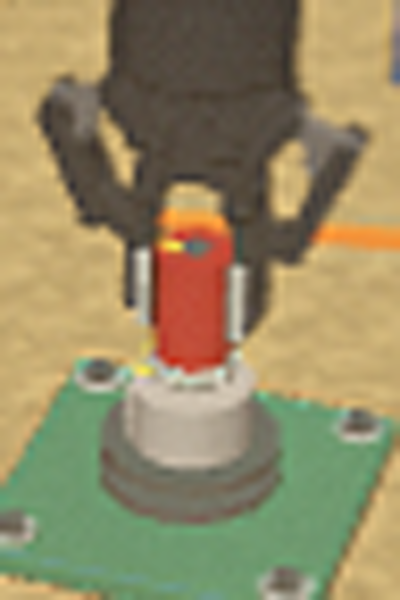

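The key went in with the first alignment. The upward force matches the ejector, about 6 N, and the collar is some 8 mm above the hub top. Next I press it home.

carry_out(
  moves=[
    [[0, 0, 0], [0, 0, 0.2], 3],
    [[0, 0, 0], [0, 0, 0.4], 3],
    [[0, 0, 0], [0, 0, 0.6], 3],
    [[0, 0, 0], [0, 0, 0.75], 3],
    [[0, 0, 0], [0, 0, 0.75], 3],
  ],
)

```text
t: 10.6
eef_pos: [0.5156, -0.2157, 0.0998]
tool_rot: [0.0, 0.745, 0.667, 0.0]
contact_force: [-0.9, 0.0, 6.3]
gripper_width: 0.378
```

```bash
python3 -c "
from h import *
go([.5155,-.2155,.0995],-6.3)"
```

```text
t 10.6 pos [ 0.5156 -0.2157  0.0998] yaw -6.36 tilt [0.0002 0.    ] q [-0.1   0.52  0.5   1.98 -0.37  0.72  0.51] w 0.37772600384472543
shift [ 0.02 -0.01  0.03] turn -0.06 F [-0.9  0.   6.3] T [0.29 0.53 0.05]
```

carry_out(
  moves=[
    [[0, 0, 0], [0, 0, 0.05], 3],
    [[0, 0, 0], [0, 0, 0.1], 3],
    [[0, 0, 0], [0, 0, 0.1], 3],
  ],
)

```text
t: 10.98
eef_pos: [0.5156, -0.2157, 0.0997]
tool_rot: [-0.0, 0.745, 0.667, 0.0]
contact_force: [-4.3, 2.3, 13.8]
gripper_width: 0.377
```

```bash
python3 -c "
from h import *
go([.5155,-.2155,.0995],-6.3)"
```

```text
t 10.97 pos [ 0.5156 -0.2157  0.0997] yaw -6.37 tilt [0.0005 0.0006] q [-0.1   0.52  0.5   1.98 -0.37  0.72  0.52] w 0.37728616140592186
shift [ 0.02 -0.01  0.02] turn -0.07 F [-4.3  2.3 13.8] T [ 0.53  1.08 -0.  ]
```

carry_out(
  moves=[
    [[0, 0, 0], [0, 0, 0.05], 3],
    [[0, 0, 0], [0, 0, 0.1], 3],
    [[0, 0, 0], [0, 0, 0.1], 3],
    [[0, 0, 0], [0, 0, 0.1], 3],
  ],
)

```text
t: 11.48
eef_pos: [0.5156, -0.2157, 0.0996]
tool_rot: [-0.0, 0.745, 0.667, 0.001]
contact_force: [-7.3, 4.1, 24.0]
gripper_width: 0.378
```

```bash
python3 - <<'E'
from h import *
go([.5155,-.2155,.0995],-6.3)
b=shot('side','s6.png')
c=lambda im,x,y,w,h:cv2.resize(im[y:y+h,x:x+w,::-1],(400,600),interpolation=cv2.INTER_CUBIC)
cv2.imwrite('pics/c6.png',np.hstack([c(b,265,120,48,72),cv2.resize(b[150:350,120:330,::-1],(400,600))]))
E
```

```text
t 11.47 pos [ 0.5156 -0.2157  0.0996] yaw -6.38 tilt [0.0007 0.0013] q [-0.1   0.52  0.5   1.98 -0.37  0.72  0.52] w 0.3779145518139987
shift [ 0.02 -0.01  0.01] turn -0.08 F [-7.3  4.1 24. ] T [0.92 1.77 0.06]
```

View pics/c6.png

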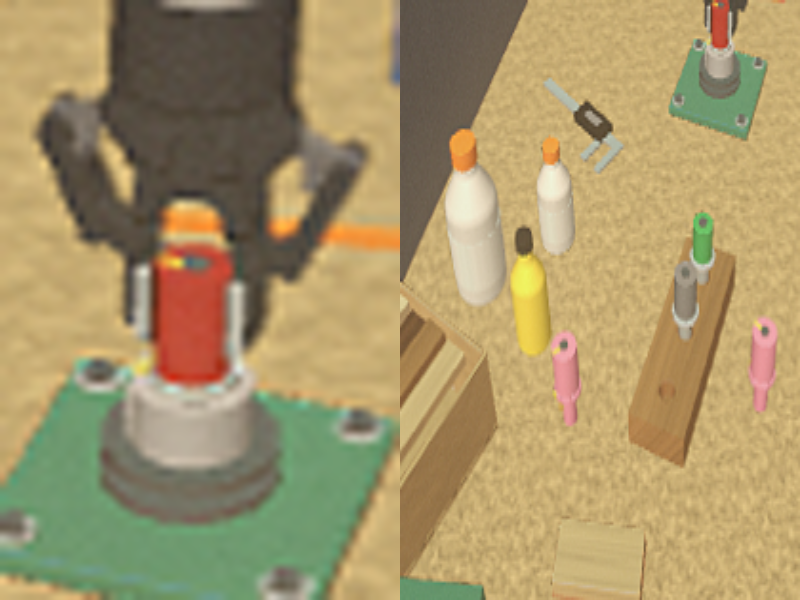

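The collar lies on the hub top, the key is in, and the spares and everything else stand untouched. TCP height is 0.0996 m against 0.0995 m expected, and the force climbs against a hard stop, so I'm handing in.

```bash
python3 -c "
from h import *
print(bot.hand_in())"
```

```text
the job is handed in; nothing more can be done
None
```

The red spindle is fully home in the hub, and the gripper is still holding it pressed down with a 100 N grip. I handed the job in at about 11.5 s of the 43 s allowed.

- **Key:** I lined the spindle up with the keyway before lowering it, and the key went in with no searching turn needed. There was no contact force as it passed the depth where the key would have rested on the hub.
- **Seating:** the spring ejector pushed back with about 6 N at first and about 9 N near home. The tool then stopped moving at 0.0996 m, where I expected 0.0995 m for fully home. Pushing on only raised the reading to 24 N upward, so it is against a hard stop.
- **Side load:** pressing also produced a small sideways force of about 8 N at the wrist. The spindle did not tilt noticeably.
- **Surroundings:** the last side picture shows the collar down on the hub, the grey and green spindles still in the rack, and the pink look-alikes, bottles and caliper undisturbed.
- **Disagreements:** before the insertion, the two cameras differed by 2–3 mm on position and about 0.1 rad on the spindle's yellow line. The gripper opening read about 32–33 mm on the 34 mm drum.

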